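# Close a specimen case in the ratchet press

## Robot

A 6-joint arm with a two-finger parallel gripper is mounted at the origin on the work surface. World frame = base frame: x ahead of the robot, y to its left, z up, the work surface at z = 0. Lengths are in m, angles in rad, forces in N, time in s.
With the tool pointing down it reaches from about 0.3 to 0.775 m from the base axis. Payload 14.6 kg.
Tool frame: the origin (TCP) lies on the centre line of the jaws, within the pads' length; the fingertips stand 17 mm ahead of it and the grasp point (between the pads) lies 2 mm behind it; z points along the fingers, x is the direction in which the jaws open and shut, and the axes are right-handed (so a half turn about z gives the same grasp; the last joint's range is limited). The gripper opens to 94 mm and grips with 3 to 60 N. Pads are 16 mm wide; open, the fingers measure 119 mm over their backs; the gripper's body (75 mm by 177 mm) begins 78 mm behind the grasp point.
Start: joints at [-1.415, 0.3, 1.521, -0, 1.321, -0.067], TCP at [0.122, -0.536, 0.222] pointing down, gripper open.
Joint ranges: [-3.03, 3.03], [-0.79, 2.21], [0.23, 2.52], [-1.04, 4.18], [0, 3.07], [-2.55, 2.55]. Speed limits (rad/s): [2.22, 2.22, 2.57, 3.14, 3.14, 3.14].

## Interface

Orientations are given as [roll, pitch, yaw] about the fixed x, y, z axes, in that order (R = Rz(yaw) Ry(pitch) Rx(roll)).
In Python, from station import ctrl gives the robot as it stands. The module is installed in compiled form; this text tells all that it offers.
- The arm moves only by the tool drive_tool, never from a script. Its argument "increments" is a list of rows, each a list of 3 entries, a list of its own where there are three numbers: the turn, a rotation vector about the tool's x, y, z in degrees, then the shift along the tool's x, y, z in mm, then the opening, from 0 (shut) to 1 (fully open). In form: [[[ax, ay, az], [dx, dy, dz], hand], ...]. A call has 1 to 20 rows; each row shifts and turns the commanded pose from where the row before left it, along the tool's axes as they then stand; what a row does not reach is not made up. A row lasts 1/8 s, in which the tool goes at most 62.5 mm and 10.7 degrees, less where a joint would pass 70% of its speed; a pose out of reach is approached as far as the arm can. A call with a gripper value outside its range is refused whole. The fingers move at their own pace and stop on an object; "squeeze" is the grip in N (left out, the last holds). Time passes only in rows, so rows that do not move let the fingers close. It gives the time, the measured TCP pose, the force and the opening at its end, in the units of the state.
- ctrl.get_obs(): the state, without advancing time (a new reading comes with each control period).
- ctrl.camera(name): name is "scene" or "top" or "wrist"; returns the picture (384x512x3 uint8, red, green, blue); there is no depth.
- ctrl.calibration(name): a dict with "fx", "fy", "cx", "cy" (pixels), "rvec" (rotation vector, rad) and "tvec" (3), from world to camera coordinates, as OpenCV has them. Camera axes: x right, y down, z forward; pixel columns grow to the right and rows downward; lengths in m; the calibration is good to about 2 mm. A picture is of the moment at which its call begins: read the wrist's pose just before it. calibration takes no time and is no camera call; for the wrist camera it gives the pose at the moment of the call.
- ctrl.hand_in(): hands the job in, once; it reports no verdict.
The state is a dict: "time_s": time; "qpos": joint angles; "joint_vel": joint speeds; "tau": joint torques, N m; "ee_pos": TCP position; "eef_rot": TCP orientation; "force": force on the tool from outside, world axes, zero at the start; "moment": the same for the moment, N m; "grip_width": finger opening in m.
Only numpy, scipy, OpenCV 4.12 (cv2) and the standard library are available. Lean on these libraries where they do the work, as an engineer would, in place of code of your own. Each camera call takes 0.05 s, during which the arm holds its last target.

## Task

Use the green ratchet press to push the blue lid fully home on the crystal's case: wind the knob clockwise, click by click, with the pawl in, and stop as soon as the lid has bottomed and the knob turns noticeably tight (foot bearing on it with 10 to 26 N), so that the lid sits firmly and the case is not crushed. Then flip the pawl back off the wheel with its red ball and leave it off, and turn the knob back anticlockwise to its stop so that the foot is fully up. Never force the knob back against the pawl, and leave the other things on the bench alone.

Things in the scene. Friction and masses are not known exactly. Their poses are not given: they have to be found in the camera images.
- press: Green bench press, bolted down, base 150 x 130 mm, head plate top 147 mm above the table. Origin on the table on the press axis (upright; shared by knob, foot and case). The column is on its -x side, the open front +x, the pawl on its -y side. Gearing: the foot goes down 15.3 mm per rad of knob, 4 mm per click; turning takes 0.0153 N m per newton at the foot, plus about 0.07 N m friction (either way round at rest).
- knob_grip (a point): Middle of the black winged grip on top of the press, on its axis, 218 mm above the table: a bar 64 mm long (along this point's x), 14 mm thick (y), 36 mm tall (200 to 236 mm above the table), on a 13 mm stem. Grip it across its thickness from above. Under it is the brass ratchet wheel, 100 mm across, tooth tops 165 mm above the table.
- knob (a joint): Turn of the knob in rad: 0 = at its stop, foot fully up; grows clockwise seen from above, to 2.05. 24 teeth: a click every 0.262 rad (15 degrees). With the pawl in, it cannot go anticlockwise past the last tooth. Friction holds it while the foot presses nothing.
- pawl: Steel pawl; its 40 mm finger lies on the wheel's teeth, held by its weight alone, and a handle with a red ball stands up from it. Origin on its level pivot, which runs along the press's y axis, at (47, -43, 175) mm in the press's frame. It flips up and over by 2.2 rad to a stop, clear of the wheel; past about 0.8 rad it falls over by itself, short of that it falls back. It bears 25 N at most.
- pawl_ball (a point): Centre of the red ball, 18 mm across, on the pawl's handle: 38 mm above and 7 mm to the -x side of the pivot, 71 mm out on the press's -y side, 213 mm above the table while the pawl is in. This point's z axis is upright then and tilts with the pawl. Push the ball towards the press's +x to flip the pawl; it takes up to 8 N under load, and the knob then springs back a little by itself.
- lid (a joint): How far the blue push-on lid (50 x 50 mm) of the clear case stands above its home, in m: 0 = fully home, 0.003 to 0.0055 at the start. It takes 8 N to slide and stays where it is left. The case stands under the foot on an anvil whose height differs by up to 15 mm from time to time, so the number of clicks needed (3 to 7) is not known beforehand.
- ram: Steel rod under the head with a round rubber-faced foot, 38 mm across. Origin at the centre of the foot's lower face while unloaded, 85 mm above the table when fully up. The foot is sprung, 3 N per mm: once the lid has bottomed each further click adds about 12 N (0.18 N m at the knob). The lid counts as firmly pressed when the foot bears on it with 10 to 26 N; more would crush the case.
- boxed_green: Bystander, to be left alone: closed 50 mm clear case with blue lid and green stone, 36 mm tall. Origin at the centre of its underside.
- rough_blue: Bystander, to be left alone: rough dark blue stone, 75 x 50 x 30 mm. Origin at the centre of its underside.
- quartz: Bystander, to be left alone: stubby white crystal point standing up, 42 mm wide, 50 mm tall. Origin at the centre of its underside.
- pink_slice: Bystander, to be left alone: flat round pink stone slice, 72 mm across, 9 mm thick. Origin at the centre of its underside.
- brush: Bystander, to be left alone: small hand brush lying flat. Origin at the centre of its underside.
- boxed_pink: Bystander, to be left alone: closed 50 mm clear case with blue lid and pink stone, 36 mm tall. Origin at the centre of its underside.

How it is judged:
On the way, in this order (a step that is already met when the one before it is completed fails the run):
1. with the pawl in, the foot has pressed the lid fully home and bears on it firmly (over 10 N) (value of joint lid below 0.0012 m and angle between pawl_ball's own z axis and vertical below 0.3 rad and contact force between ram and anything else above 10 N), for 0.2 s.
2. the pawl is flipped back clear of the wheel (angle between pawl_ball's own z axis and vertical above 1.5 rad), for 0.2 s.
3. the knob is turned back to its stop, the foot up (value of joint knob below 0.12 rad), for 0.2 s.
At the end, for the whole second after the job is handed in: The lid is home (within 1.2 mm), the pawl lies back clear of the wheel (tilted over 1.5 rad), the knob is back within 0.12 rad of its stop with the foot up, and all is at rest (value of joint lid below 0.0012 m and angle between pawl_ball's own z axis and vertical above 1.5 rad and value of joint knob between -0.1 and 0.12 rad and velocity of joint knob below 0.05 rad/s); the robot touches nothing.
It fails at once if the foot presses with more than 26 N: the case is crushed (contact force between ram and anything else above 26 N).
It fails at once if more than 25 N on the pawl: the knob forced back against it, or the pawl bashed (contact force between pawl and anything else above 25 N).
It fails at once if a bystander is moved by more than 20 mm (distance of any of boxed_green, rough_blue, quartz, pink_slice, brush, boxed_pink from where it was at the start of the episode above 0.02 m).
It also fails if it takes over 64 s, if anything falls off the work surface, if the arm or the gripper's body presses on something with over 40 N, if the wrist force passes 120 N, or if a joint passes its speed limit or range.

## Working session

There is one attempt and no reset: what is moved stays moved. The work goes in short steps, Python scripts to look and compute and a tool call to move; the robot and the scene stay as the last step left them, time stands still between calls to the robot, and variables do not carry over. Pictures are saved under pics/ and viewed, and the job is handed in when it is done.

Besides the shell and the picture viewer there is one more tool, called after "Emit:" by a JSON object that holds its "op" and its "data". drive_tool: Moves the arm, as the interface text tells. Its arguments: {"type":"object","properties":{"increments":{"type":"array"},"squeeze":{"type":"number"}},"required":["increments"]}

```bash
mkdir -p pics; python3 - <<'E'
from station import ctrl
import cv2
o=ctrl.get_obs();print(o)
for n in("scene","top","wrist"):
    c=ctrl.calibration(n);print(n,c)
    cv2.imwrite(f"pics/{n}0.png",ctrl.camera(n)[:,:,::-1])
E
```

```text
{'time_s': 0.0, 'qpos': array([-1.41463387e+00,  3.00460171e-01,  1.52161508e+00,  2.19864241e-05,
        1.32071189e+00, -6.66333998e-02]), 'joint_vel': array([ 0.00023359,  0.00053969,  0.00111559, -0.00108342,  0.00064741,
        0.00020758]), 'tau': array([-1.53592387e-04, -5.31811166e+01, -3.52736771e+01,  7.08374265e-02,
        2.43608822e-02, -9.29064868e-05]), 'ee_pos': array([ 0.12147048, -0.53615214,  0.22187794]), 'eef_rot': array([-3.14149187e+00,  1.19041995e-03, -1.34800586e+00]), 'force': array([0.74518249, 0.49402156, 1.0477609 ]), 'moment': array([ 0.03128564,  0.02538001, -0.04129913]), 'grip_width': 0.0937277593877811}
scene {'fx': 395.45844223353953, 'fy': 395.45844223353953, 'cx': 255.13700353393108, 'cy': 191.67155571249603, 'rvec': array([ 0.97350953,  2.26733778, -1.22947506]), 'tvec': array([ 0.39387913, -0.10193312,  1.63266903])}
top {'fx': 424.6703283951859, 'fy': 424.6703283951859, 'cx': 248.41433999188393, 'cy': 192.37977059077147, 'rvec': array([ 2.14632379, -2.18896072,  0.08577418]), 'tvec': array([0.01777865, 0.57626875, 1.42307456])}
wrist {'fx': 306.6706418402072, 'fy': 306.6706418402072, 'cx': 257.32643755912864, 'cy': 188.8356492737704, 'rvec': array([-2.28700746,  1.82686609,  0.24087229]), 'tvec': array([-0.54977034, -0.02662444,  0.39151663])}
```

View pics/scene0.png

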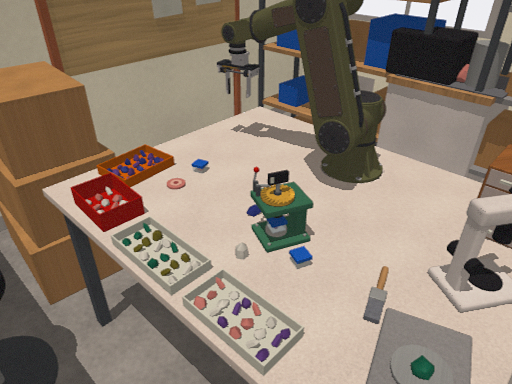

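View pics/top0.png

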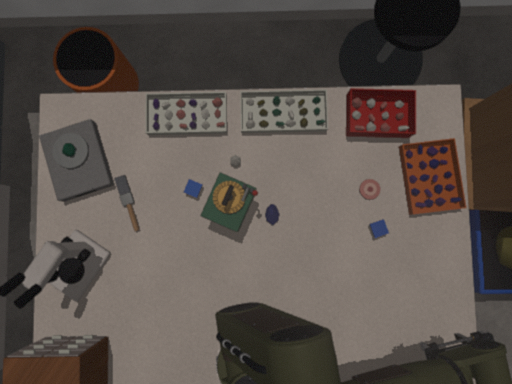

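View pics/wrist0.png

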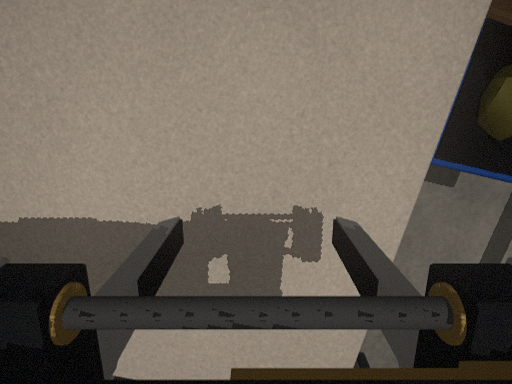

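The scene picture shows the press near (280,210), with the red ball at (256,170). In the top picture the wheel is at about (229,197) and the ball at about (255,193). I'll measure both more finely.

```bash
cat > h.py <<'E'
import numpy as np,cv2
def P(c):
    R=cv2.Rodrigues(c['rvec'])[0];return R,np.array(c['tvec'])
def ray(c,u,v):
    R,t=P(c);d=R.T@np.array([(u-c['cx'])/c['fx'],(v-c['cy'])/c['fy'],1]);return -R.T@t,d
def onz(c,u,v,z):
    o,d=ray(c,u,v);return o+d*(z-o[2])/d[2]
def proj(c,p):
    R,t=P(c);q=R@np.array(p)+t;return q[0]/q[2]*c['fx']+c['cx'],q[1]/q[2]*c['fy']+c['cy']
def tri(a,b):
    A=[];y=[]
    for o,d in(a,b):
        d=d/np.linalg.norm(d);M=np.eye(3)-np.outer(d,d);A.append(M);y.append(M@o)
    return np.linalg.lstsq(np.vstack(A),np.hstack(y),rcond=None)[0]
E
python3 - <<'E'
from h import *
from station import ctrl
for n,(x0,y0,x1,y1) in dict(top=(180,150,290,240),scene=(230,150,330,260)).items():
    im=cv2.imread(f"pics/{n}0.png");cr=im[y0:y1,x0:x1]
    cv2.imwrite(f"pics/{n}z.png",cv2.resize(cr,None,fx=5.4,fy=5.4,interpolation=cv2.INTER_CUBIC))
    h=cv2.cvtColor(im,cv2.COLOR_BGR2HSV).astype(int);c=ctrl.calibration(n)
    H,S,V=h[...,0],h[...,1],h[...,2]
    roi=np.zeros(H.shape,bool);roi[y0:y1,x0:x1]=1
    for nm,m in dict(red=((H<6)|(H>174))&(S>170)&(V>70),brass=(H>14)&(H<30)&(S>140)&(V>90),green=(H>60)&(H<90)&(S>90)&(V>30)).items():
        m=m&roi;ys,xs=np.nonzero(m);print(n,nm,len(xs),xs.mean(),ys.mean(),xs.min(),xs.max(),ys.min(),ys.max())
        if n=='top': print(onz(c,xs.mean(),ys.mean(),dict(red=.213,brass=.165,green=.147)[nm]), )
        if nm=='green':
            print(cv2.minAreaRect(np.c_[xs,ys].astype(np.float32)))
E
```

```text
<stdin>:10: RuntimeWarning: Mean of empty slice.
  ret = ret.dtype.type(ret / rcount)
Traceback (most recent call last):
ValueError: zero-size array to reduction operation minimum which has no identity
```

View pics/topz.png

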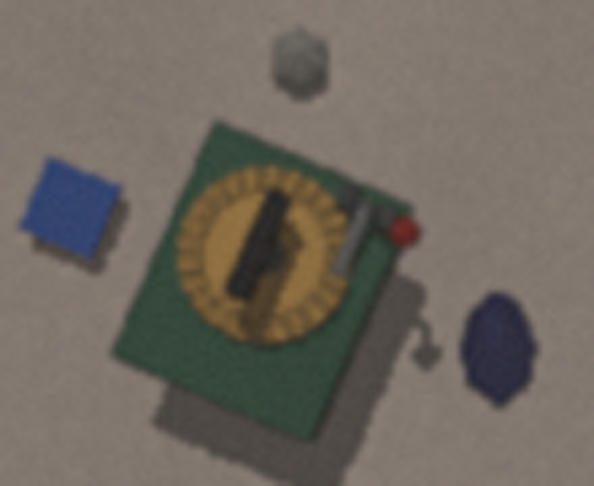

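The zoomed top view shows the press's front (+x) facing up and slightly right, the ball at crop (403,231) and the grip bar from (240,297) to (277,190).

```bash
python3 - <<'E'
from h import *
from station import ctrl
from scipy import ndimage as nd
res={}
for n,(x0,y0,x1,y1) in dict(top=(195,165,268,235),scene=(230,150,330,260)).items():
    im=cv2.imread(f"pics/{n}0.png");cr=im[y0:y1,x0:x1]
    if n=='scene':cv2.imwrite(f"pics/{n}z.png",cv2.resize(cr,None,fx=5.4,fy=5.4,interpolation=cv2.INTER_CUBIC))
    h=cv2.cvtColor(im,cv2.COLOR_BGR2HSV).astype(int);c=ctrl.calibration(n)
    H,S,V=h[...,0],h[...,1],h[...,2]
    roi=np.zeros(H.shape,bool);roi[y0:y1,x0:x1]=1
    for nm,m in dict(red=((H<8)|(H>172))&(S>120),brass=(H>12)&(H<30)&(S>125)&(V>40),green=(H>55)&(H<95)&(S>70),bar=(V<45)&(S<110)).items():
        m=m&roi;
        l,k=nd.label(m)
        if k==0: print(n,nm,'none');continue
        m=l==1+np.argmax(nd.sum(m,l,range(1,k+1)))
        ys,xs=np.nonzero(m);print(n,nm,len(xs),xs.mean(),ys.mean(),xs.min(),xs.max(),ys.min(),ys.max())
        if nm=='red':res[n]=ray(c,xs.mean(),ys.mean())
        if n=='top':
            z=dict(red=.213,brass=.165,green=.147,bar=.236)[nm]; print(onz(c,xs.mean(),ys.mean(),z))
            pts=np.array([onz(c,x,y,z)[:2] for x,y in zip(xs,ys)],np.float32)*1000
            print(cv2.minAreaRect(pts))
            if nm=='brass':
                hu=cv2.convexHull(pts);print(cv2.fitEllipse(hu),cv2.minEnclosingCircle(pts))
print('ball tri',tri(res['top'],res['scene']))
E
```

```text
top red 17 254.35294117647058 192.52941176470588 252 256 191 194
[ 0.55841751 -0.01351942  0.213     ]
((558.5279541015625, -12.473007202148438), (11.890435218811035, 8.956442832946777), 88.8324203491211)
top brass 477 227.90356394129978 196.28301886792454 213 243 182 212
[0.5528674  0.06824956 0.165     ]
((551.3685913085938, 68.48446655273438), (90.87349700927734, 93.25780487060547), 84.90898895263672)
((551.0520629882812, 65.64521789550781), (94.23796081542969, 96.61701202392578), 1.1309317350387573) ((551.8189697265625, 65.83158874511719), 48.641841888427734)
top green 4 224.0 175.5 223 225 175 176
[0.62018818 0.08067366 0.147     ]
((620.1886596679688, 80.67390441894531), (6.706933975219727, 2.2248637676239014), 43.81227493286133)
top bar 41 227.09756097560975 197.7560975609756 223 230 191 204
[0.54260266 0.06632638 0.236     ]
((543.6535034179688, 65.70967102050781), (13.099374771118164, 40.49085235595703), 62.62053298950195)
scene red 23 255.91304347826087 169.2173913043478 254 258 167 172
scene brass 550 277.29818181818183 195.4781818181818 260 294 184 206
scene green 1867 284.25549009105515 220.3867166577397 251 312 182 251
scene bar 169 278.6568047337278 176.94082840236686 268 287 171 184
ball tri [ 0.55819625 -0.01331569  0.21346664]
```

```bash
ls pics
```

```text
scene0.png
scenez.png
top0.png
topz.png
wrist0.png
```

View pics/scenez.png

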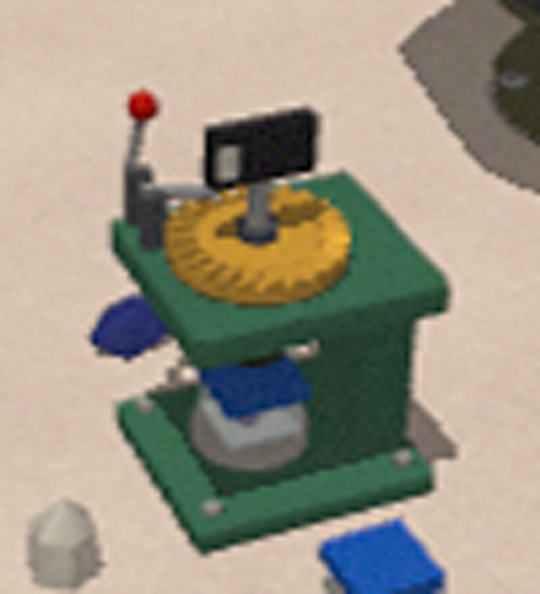

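```bash
cat >> h.py <<'E'
from scipy.spatial.transform import Rotation as Ro
def todelta(o,target):
    R=Ro.from_euler('xyz',o['eef_rot']);return R.inv().apply(np.array(target)-o['ee_pos'])*1000
E
python3 - <<'E'
from h import *
from station import ctrl
c=ctrl.calibration('top')
f=lambda u,v:(u/5.4+180-.4,v/5.4+150-.4)
a=onz(c,*f(240,297),.236);b=onz(c,*f(277,190),.236)
print(a,b,(a+b)/2,np.linalg.norm(a-b),np.degrees(np.arctan2(*(b-a)[1::-1])))
for e in [((115,353),(218,122)),((311,440),(412,210)),((115,353),(311,440)),((218,122),(412,210))]:
    p,q=[onz(c,*f(*x),.147) for x in e];print(p[:2],q[:2],np.linalg.norm(p-q),np.degrees(np.arctan2(*(q-p)[1::-1])))
o=ctrl.get_obs();print(todelta(o,[.551,.066,.31]))
E
```

```text
[0.52278138 0.07551524 0.236     ] [0.58044008 0.05465853 0.236     ] [0.55161073 0.06508688 0.236     ] 0.06131498815050808 -19.886424279652683
[0.49760894 0.15448957] [0.6309419  0.09321741] 0.14673771757215773 -24.68079256155701
[0.44541477 0.04207328] [ 0.57710444 -0.01871387] 0.14504222223303997 -24.77776113367982
[0.49760894 0.15448957] [0.44541477 0.04207328] 0.12394213781889618 -114.90514296443791
[0.6309419  0.09321741] [ 0.57710444 -0.01871387] 0.12420581049040731 -115.68694073189204
[-492.50259572 -551.96045706  -87.50394232]
```

Emit:
{"op": "drive_tool", "data": {"increments": [[[0, 0, 0], [0, 0, -44], 1], [[0, 0, 0], [0, 0, -44], 1], [[0, 0, 0], [-30, -34, 0], 1], [[0, 0, 0], [-30, -34, 0], 1], [[0, 0, 0], [-30, -34, 0], 1], [[0, 0, 0], [-30, -34, 0], 1], [[0, 0, 0], [-30, -34, 0], 1], [[0, 0, 0], [-30, -34, 0], 1], [[0, 0, 0], [-30, -34, 0], 1], [[0, 0, 0], [-30, -34, 0], 1], [[0, 0, 0], [-30, -34, 0], 1], [[0, 0, 0], [-30, -34, 0], 1], [[0, 0, 0], [-30, -34, 0], 1], [[0, 0, 0], [-30, -34, 0], 1], [[0, 0, 0], [-30, -34, 0], 1], [[0, 0, 0], [-30, -34, 0], 1], [[0, 0, 0], [-30, -34, 0], 1], [[0, 0, 0], [-30, -34, 0], 1]], "squeeze": 60}}

```text
time_s: 2.4
ee_pos: [0.5467, 0.0533, 0.3102]
eef_rot: [3.141, 0.0, -1.348]
force: [-0.4, -0.4, 0.7]
grip_width: 0.0939
```

Emit:
{"op": "drive_tool", "data": {"increments": [[[0, 0, -10], [0, 0, 0], 1], [[0, 0, -10], [0, 0, 0], 1], [[0, 0, -10], [0, 0, 0], 1], [[0, 0, -10], [0, 0, 0], 1], [[0, 0, -10], [0, 0, 0], 1], [[0, 0, -10], [0, 0, 0], 1], [[0, 0, -10], [0, 0, 0], 1], [[0, 0, -10], [0, 0, 0], 1], [[0, 0, -10], [0, 0, 0], 1], [[0, 0, -10], [0, 0, 0], 1], [[0, 0, -10], [0, 0, 0], 1], [[0, 0, -10], [0, 0, 0], 1], [[0, 0, -10], [0, 0, 0], 1], [[0, 0, -10], [0, 0, 0], 1]]}}

```text
time_s: 4.15
ee_pos: [0.5459, 0.052, 0.3102]
eef_rot: [-3.141, 0.0, 1.101]
force: [0.6, -0.5, 0.3]
grip_width: 0.0938
```

```bash
python3 - <<'E'
from h import *
from station import ctrl
o=ctrl.get_obs();print(o)
c=ctrl.calibration('wrist')
cv2.imwrite("pics/wrist1.png",ctrl.camera('wrist')[:,:,::-1])
print([proj(c,p) for p in ([.5515,.0655,.236],[.558,-.0133,.213],[.5228,.0755,.236],[.5804,.0547,.236])])
E
```

```text
{'time_s': 4.15, 'qpos': array([ 2.80783240e-02,  2.45830669e-01,  1.38753057e+00,  2.65314048e-05,
        1.50876420e+00, -1.07313882e+00]), 'joint_vel': array([-1.13278526e-03, -2.53965497e-04,  5.44262205e-04,  3.08735273e-04,
       -3.23558616e-04, -1.38569407e+00]), 'tau': array([-2.73298829e-03, -5.16829705e+01, -3.69613194e+01,  2.05053028e-02,
        7.25016883e-02,  2.92689152e+00]), 'ee_pos': array([0.54592289, 0.05195378, 0.31021216]), 'eef_rot': array([-3.14111186e+00,  2.31065354e-04,  1.10121555e+00]), 'force': array([ 0.58350075, -0.46846985,  0.30485204]), 'moment': array([ 0.02688107, -0.14097029, -0.0785003 ]), 'grip_width': 0.09382305397398141}
[(np.float64(275.09590611412176), np.float64(200.82740799476394)), (np.float64(199.65479163808678), np.float64(236.5098125039573)), (np.float64(270.48512523904697), np.float64(164.13763441851683)), (np.float64(278.6674920353994), np.float64(235.87320228965618))]
```

View pics/wrist1.png

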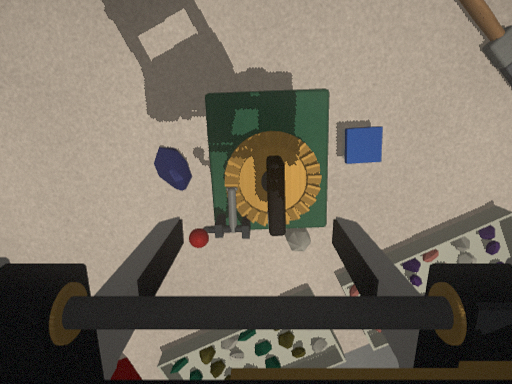

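The wrist view shows the bar from (275,156) to (277,235) and the ball at (199,238), about where I predicted them. I'll refine the measurement now that the arm has settled.

```bash
python3 - <<'E'
from h import *
from station import ctrl
o=ctrl.get_obs();print(o['ee_pos'],o['eef_rot'],o['moment'])
c=ctrl.calibration('wrist')
im=ctrl.camera('wrist')[:,:,::-1].copy();cv2.imwrite("pics/wrist2.png",im)
cv2.imwrite("pics/wrist2z.png",cv2.resize(im[70:260,180:350],None,fx=3.1,fy=3.1,interpolation=cv2.INTER_CUBIC))
h=cv2.cvtColor(im,cv2.COLOR_BGR2HSV).astype(int)
H,S,V=h[...,0],h[...,1],h[...,2]
g=(H>55)&(H<95)&(S>60);print(g.sum())
def big(m,z):
    n,l,st,ce=cv2.connectedComponentsWithStats(m.astype(np.uint8));i=1+np.argmax(st[1:,4]);print(st[i],ce[i],onz(c,*ce[i],z));return l==i
roi=np.zeros(H.shape,bool);roi[80:245,190:340]=1
b=big((V<50)&(S<120)&roi,.236)
ys,xs=np.nonzero(b);pts=np.array([onz(c,x,y,.236)[:2] for x,y in zip(xs,ys)],np.float32)*1000;print(cv2.minAreaRect(pts))
big(((H<8)|(H>172))&(S>120)&roi,.213)
br=(H>12)&(H<30)&(S>120)&roi
ys,xs=np.nonzero(br);pts=np.array([onz(c,x,y,.165)[:2] for x,y in zip(xs,ys)],np.float32)*1000
print(cv2.minEnclosingCircle(pts),cv2.fitEllipse(cv2.convexHull(pts)))
E
```

```text
[0.54594088 0.05191558 0.31019402] [-3.14111467e+00  2.93703057e-04  1.11002445e+00] [ 0.04297346 -0.13827703  0.01064051]
9465
[262 156  23  80 816] [274.02941176 193.61151961] [0.54551668 0.06738581 0.236     ]
((547.6209716796875, 65.54258728027344), (17.099628448486328, 66.46061706542969), 66.12760925292969)
[190 228  18  17 260] [198.10384615 236.66923077] [ 0.55808363 -0.01456087  0.213     ]
((571.328369140625, 74.25296020507812), 70.8976821899414) ((566.7655029296875, 74.10317993164062), (101.24402618408203, 138.52345275878906), 113.21939086914062)
```

View pics/wrist2z.png

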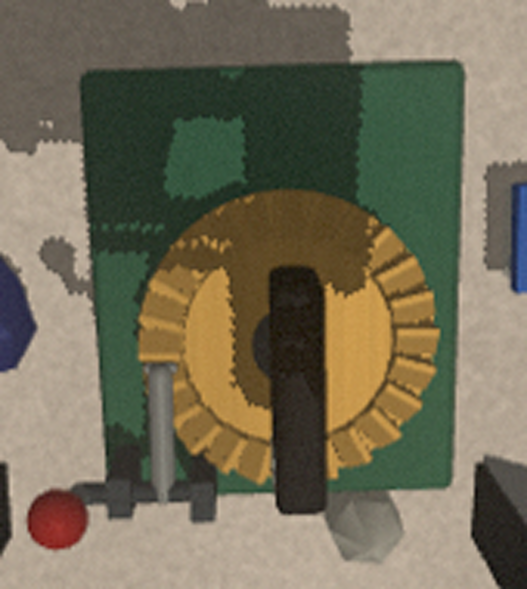

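```bash
python3 - <<'E'
from h import *
from station import ctrl
c=ctrl.calibration('wrist');f=lambda u,v:(u/3.1+180-.3,v/3.1+70-.3)
print('cam',ray(c,0,0)[0])
for nm,a,b,z in [('bar L',(271,270),(276,510),.236),('bar R',(321,270),(327,510),.236),('wheel lr',(138,340),(440,335),.165),('wheel tb',(285,190),(290,487),.165),('head l',(82,75),(108,490),.147),('head r',(464,63),(450,487),.147)]:
    p,q=onz(c,*f(*a),z),onz(c,*f(*b),z);print(nm,p[:2],q[:2],(p+q)[:2]/2,np.linalg.norm(p-q),np.degrees(np.arctan2(*(q-p)[1::-1])))
E
```

```text
cam [0.47923233 0.08653415 0.47332798]
bar L [0.51651401 0.07582541] [0.57532061 0.04784767] [0.54591731 0.06183654] 0.0651227271282968 -25.443167148434075
bar R [0.52224047 0.08701753] [0.58157266 0.06007335] [0.55190656 0.07354544] 0.06516362295484412 -24.423946247868773
wheel lr [0.52848543 0.02264892] [0.57273693 0.11289943] [0.55061118 0.06777417] 0.10051542391489962 63.88042595134918
wheel tb [0.50667938 0.08814992] [0.59857009 0.04445795] [0.55262473 0.06630393] 0.10174915649544171 -25.430039175418916
head l [0.44461902 0.04548612] [ 0.57609269 -0.01817126] [0.51035585 0.01365743] 0.14607392209692033 -25.83549998859706
head r [0.49828271 0.15856457] [0.6323229  0.09437784] [0.5653028 0.1264712] 0.1486159769848974 -25.587978041052
```

Emit:
{"op": "drive_tool", "data": {"increments": [[[0, 0, -1.4], [0, 0, 0], 1], [[0, 0, 0], [15.7, -1.1, 0], 1], [[0, 0, 0], [0, 0, 25], 1], [[0, 0, 0], [0, 0, 25], 1], [[0, 0, 0], [0, 0, 21], 1], [[0, 0, 0], [0, 0, 20], 1], [[0, 0, 0], [0, 0, 0], 1]]}}

```text
time_s: 5.12
ee_pos: [0.5516, 0.0673, 0.2183]
eef_rot: [-3.139, 0.001, 1.119]
force: [1.1, 0.9, 0.0]
grip_width: 0.0943
```

```bash
python3 - <<'E'
from h import *
from station import ctrl
o=ctrl.get_obs();print(o['time_s'],o['ee_pos'],o['eef_rot'],o['moment'],o['force'])
cv2.imwrite("pics/wrist3.png",ctrl.camera('wrist')[:,:,::-1])
E
```

```text
5.125 [0.55158605 0.06725559 0.21827455] [-3.13936122e+00  1.14689210e-03  1.11893173e+00] [ 0.09302184 -0.14564497 -0.00850494] [1.08481679 0.94247396 0.03870491]
```

View pics/wrist3.png

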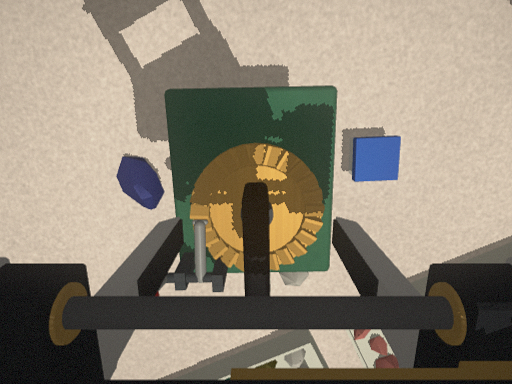

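The bar stands centred between the open fingers, running from (256,185) to (256,300). I'll close on it gently first.

Emit:
{"op": "drive_tool", "data": {"increments": [[[0, 0, 0], [0, 0, 0], 0], [[0, 0, 0], [0, 0, 0], 0], [[0, 0, 0], [0, 0, 0], 0], [[0, 0, 0], [0, 0, 0], 0], [[0, 0, 0], [0, 0, 0], 0], [[0, 0, 0], [0, 0, 0], 0]], "squeeze": 15}}

```text
time_s: 5.92
ee_pos: [0.5519, 0.0665, 0.2195]
eef_rot: [-3.142, 0.0, 1.12]
force: [-0.0, -0.9, 0.3]
grip_width: 0.0377
```

```bash
cat > s.py <<'E'
from h import *
from station import ctrl
o=ctrl.get_obs();print(o['time_s'],o['ee_pos'].round(4),'yaw',np.degrees(o['eef_rot'][2]).round(2),'M',o['moment'].round(3),'F',o['force'].round(2),o['grip_width'].round(4),'t6',o['tau'][5].round(3),'q6',o['qpos'][5].round(4))
E
python3 s.py
```

```text
Traceback (most recent call last):
  File "s.py", line 3, in <module>
    o=ctrl.get_obs();print(o['time_s'],o['ee_pos'].round(4),'yaw',np.degrees(o['eef_rot'][2]).round(2),'M',o['moment'].round(3),'F',o['force'].round(2),o['grip_width'].round(4),'t6',o['tau'][5].round(3),'q6',o['qpos'][5].round(4))
                                                                                                                                                        ^^^^^^^^^^^^^^^^^^^^^
AttributeError: 'float' object has no attribute 'round'
```

Emit:
{"op": "drive_tool", "data": {"increments": [[[0, 0, 0], [0, 0, 0], 0], [[0, 0, 0], [0, 0, 0], 0], [[0, 0, 0], [0, 0, 0], 0], [[0, 0, 0], [0, 0, 0], 0]]}}

```text
time_s: 6.42
ee_pos: [0.5518, 0.0664, 0.2194]
eef_rot: [-3.141, 0.0, 1.12]
force: [-2.0, -0.8, -0.4]
grip_width: 0.0137
```

```bash
sed -i "s/o\['grip_width'\].round(4)/round(o['grip_width'],4)/" s.py; python3 s.py
```

```text
6.425 [0.5518 0.0664 0.2194] yaw 64.16 M [-0.277  0.071 -0.04 ] F [-2.05 -0.8  -0.43] 0.0137 t6 0.022 q6 -1.0658
```

Emit:
{"op": "drive_tool", "data": {"increments": [[[0, 0, 0], [0, 0, 0], 0], [[0, 0, 0], [0, 0, 0], 0], [[0, 0, 3], [0, 0, 0], 0], [[0, 0, 3], [0, 0, 0], 0], [[0, 0, 3], [0, 0, 0], 0], [[0, 0, 3], [0, 0, 0], 0], [[0, 0, 3], [0, 0, 0], 0]], "squeeze": 60}}

```text
time_s: 7.3
ee_pos: [0.5518, 0.0664, 0.2194]
eef_rot: [3.142, 0.0, 0.856]
force: [-1.9, -2.5, -0.5]
grip_width: 0.0142
```

```bash
python3 s.py
```

```text
7.3 [0.5518 0.0664 0.2194] yaw 49.07 M [-0.456  0.127  0.079] F [-1.91 -2.52 -0.46] 0.0142 t6 -0.807 q6 -0.8023
```

Emit:
{"op": "drive_tool", "data": {"increments": [[[0, 0, 0], [0, 0, 0], 0]]}}

```text
time_s: 7.42
ee_pos: [0.5518, 0.0664, 0.2194]
eef_rot: [-3.142, 0.0, 0.858]
force: [-2.1, -2.6, 0.9]
grip_width: 0.0136
```

```bash
python3 s.py
```

```text
7.425 [0.5518 0.0664 0.2194] yaw 49.18 M [-0.489  0.15  -0.051] F [-2.09 -2.57  0.89] 0.0136 t6 0.496 q6 -0.8042
```

Emit:
{"op": "drive_tool", "data": {"increments": [[[0, 0, 3], [0, 0, 0], 0], [[0, 0, 3], [0, 0, 0], 0], [[0, 0, 3], [0, 0, 0], 0], [[0, 0, 3], [0, 0, 0], 0], [[0, 0, 3], [0, 0, 0], 0]]}}

```text
time_s: 8.05
ee_pos: [0.5518, 0.0664, 0.2195]
eef_rot: [3.141, 0.0, 0.596]
force: [-1.5, -2.5, 1.4]
grip_width: 0.0137
```

```bash
python3 s.py;python3 - <<'E'
from h import *
from station import ctrl
im=ctrl.camera('scene')[:,:,::-1]
cv2.imwrite("pics/scene2.png",cv2.resize(im[150:260,230:330],None,fx=5.4,fy=5.4,interpolation=cv2.INTER_CUBIC))
E
python3 s.py
```

```text
8.05 [0.5518 0.0664 0.2195] yaw 34.15 M [-0.518  0.253  0.087] F [-1.53 -2.51  1.36] 0.0137 t6 -0.807 q6 -0.542
8.1 [0.5518 0.0664 0.2194] yaw 34.0 M [-0.587  0.261 -0.004] F [-1.85 -2.24  0.39] 0.0133 t6 -0.626 q6 -0.5394
```

View pics/scene2.png

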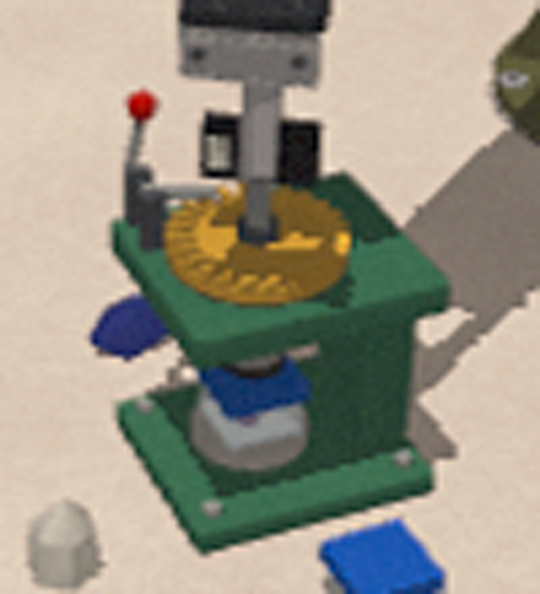

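The foot has come down to just above the lid, and the pawl is still in. From here I'll read the moment every few degrees.

Emit:
{"op": "drive_tool", "data": {"increments": [[[0, 0, 2.5], [0, 0, 0], 0], [[0, 0, 2.5], [0, 0, 0], 0], [[0, 0, 2.5], [0, 0, 0], 0]]}}

```text
time_s: 8.48
ee_pos: [0.5518, 0.0664, 0.2194]
eef_rot: [3.141, 0.0, 0.466]
force: [-1.6, -2.5, 1.0]
grip_width: 0.0132
```

```bash
python3 s.py
```

```text
8.475 [0.5518 0.0664 0.2194] yaw 26.7 M [-0.57   0.268  0.084] F [-1.65 -2.49  1.03] 0.0132 t6 -0.669 q6 -0.412
```

Emit:
{"op": "drive_tool", "data": {"increments": [[[0, 0, 2.5], [0, 0, 0], 0], [[0, 0, 2.5], [0, 0, 0], 0], [[0, 0, 2.5], [0, 0, 0], 0]]}}

```text
time_s: 8.85
ee_pos: [0.5518, 0.0664, 0.2194]
eef_rot: [3.141, 0.0, 0.335]
force: [-2.5, -3.3, 1.1]
grip_width: 0.0134
```

```bash
python3 s.py
```

```text
8.85 [0.5518 0.0664 0.2194] yaw 19.2 M [-0.615  0.312  0.096] F [-2.51 -3.26  1.07] 0.0134 t6 -0.664 q6 -0.2811
```

Emit:
{"op": "drive_tool", "data": {"increments": [[[0, 0, 2.5], [0, 0, 0], 0], [[0, 0, 2.5], [0, 0, 0], 0]]}}

```text
time_s: 9.1
ee_pos: [0.5518, 0.0664, 0.2194]
eef_rot: [3.141, 0.0, 0.248]
force: [-2.7, -2.9, 2.1]
grip_width: 0.0136
```

```bash
python3 s.py
```

```text
9.1 [0.5518 0.0664 0.2194] yaw 14.2 M [-0.599  0.303  0.021] F [-2.68 -2.86  2.07] 0.0136 t6 -0.665 q6 -0.1938
```

Emit:
{"op": "drive_tool", "data": {"increments": [[[0, 0, 2.5], [0, 0, 0], 0], [[0, 0, 2.5], [0, 0, 0], 0]]}}

```text
time_s: 9.35
ee_pos: [0.5518, 0.0664, 0.2194]
eef_rot: [3.141, 0.0, 0.161]
force: [-2.3, -2.8, 0.8]
grip_width: 0.0135
```

```bash
python3 s.py
```

```text
9.35 [0.5518 0.0664 0.2194] yaw 9.21 M [-0.673  0.375  0.081] F [-2.27 -2.75  0.82] 0.0135 t6 -0.619 q6 -0.1066
```

Emit:
{"op": "drive_tool", "data": {"increments": [[[0, 0, 2.5], [0, 0, 0], 0], [[0, 0, 2.5], [0, 0, 0], 0]]}}

```text
time_s: 9.6
ee_pos: [0.5517, 0.0664, 0.2194]
eef_rot: [3.141, 0.0, 0.073]
force: [-2.7, -2.7, 0.3]
grip_width: 0.0138
```

```bash
python3 s.py;python3 - <<'E'
from h import *
from station import ctrl
im=ctrl.camera('scene')[:,:,::-1]
cv2.imwrite("pics/scene3.png",cv2.resize(im[150:260,230:330],None,fx=5.4,fy=5.4,interpolation=cv2.INTER_CUBIC))
E
python3 s.py
```

```text
9.6 [0.5517 0.0664 0.2194] yaw 4.21 M [-0.684  0.414  0.216] F [-2.68 -2.72  0.33] 0.0138 t6 -0.555 q6 -0.0194
9.65 [0.5517 0.0664 0.2194] yaw 4.08 M [-0.684  0.431  0.145] F [-3.07 -3.52  1.35] 0.0136 t6 -0.375 q6 -0.0171
```

View pics/scene3.png

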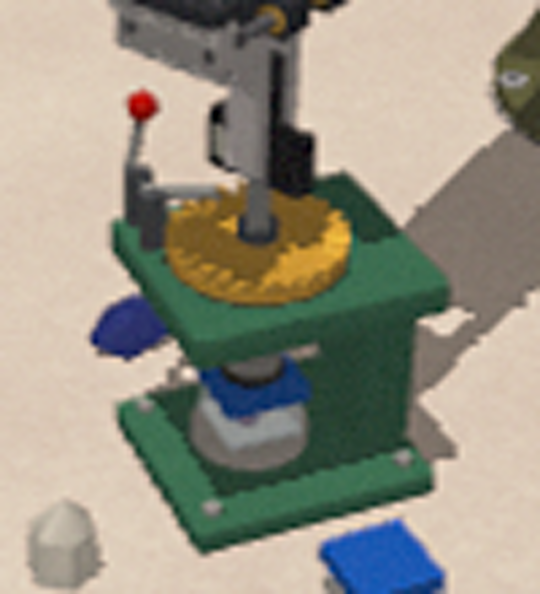

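The foot is now on the lid, with the moment up to 0.15–0.2 N m. I'll keep going in small steps.

Emit:
{"op": "drive_tool", "data": {"increments": [[[0, 0, 2.5], [0, 0, 0], 0], [[0, 0, 2.5], [0, 0, 0], 0]]}}

```text
time_s: 9.9
ee_pos: [0.5517, 0.0664, 0.2194]
eef_rot: [3.141, 0.0, -0.013]
force: [-2.6, -4.2, 1.4]
grip_width: 0.0136
```

```bash
python3 s.py
```

```text
9.9 [0.5517 0.0664 0.2194] yaw -0.77 M [-0.65   0.467  0.163] F [-2.57 -4.2   1.38] 0.0136 t6 -0.555 q6 0.0675
```

Emit:
{"op": "drive_tool", "data": {"increments": [[[0, 0, 2.5], [0, 0, 0], 0], [[0, 0, 2.5], [0, 0, 0], 0]]}}

```text
time_s: 10.15
ee_pos: [0.5517, 0.0664, 0.2195]
eef_rot: [3.141, 0.0, -0.101]
force: [-2.6, -3.7, 0.8]
grip_width: 0.0135
```

```bash
python3 s.py
```

```text
10.15 [0.5517 0.0664 0.2195] yaw -5.77 M [-0.644  0.44   0.165] F [-2.63 -3.72  0.77] 0.0135 t6 -0.55 q6 0.1549
```

Emit:
{"op": "drive_tool", "data": {"increments": [[[0, 0, 2.5], [0, 0, 0], 0], [[0, 0, 2.5], [0, 0, 0], 0]]}}

```text
time_s: 10.4
ee_pos: [0.5517, 0.0664, 0.2194]
eef_rot: [3.141, 0.0, -0.188]
force: [-3.1, -3.4, 1.0]
grip_width: 0.0137
```

```bash
python3 s.py
```

```text
10.4 [0.5517 0.0664 0.2194] yaw -10.77 M [-0.705  0.515  0.157] F [-3.11 -3.41  1.  ] 0.0137 t6 -0.544 q6 0.242
```

Emit:
{"op": "drive_tool", "data": {"increments": [[[0, 0, 2.5], [0, 0, 0], 0], [[0, 0, 2.5], [0, 0, 0], 0]]}}

```text
time_s: 10.65
ee_pos: [0.5517, 0.0664, 0.2194]
eef_rot: [3.141, 0.0, -0.275]
force: [-3.2, -3.3, 1.4]
grip_width: 0.0138
```

```bash
python3 s.py
```

```text
10.65 [0.5517 0.0664 0.2194] yaw -15.77 M [-0.754  0.549  0.216] F [-3.22 -3.26  1.37] 0.0138 t6 -0.496 q6 0.3293
```

Emit:
{"op": "drive_tool", "data": {"increments": [[[0, 0, 2.5], [0, 0, 0], 0], [[0, 0, 2.5], [0, 0, 0], 0]]}}

```text
time_s: 10.9
ee_pos: [0.5517, 0.0664, 0.2194]
eef_rot: [3.141, 0.0, -0.362]
force: [-3.7, -3.2, 0.4]
grip_width: 0.0135
```

```bash
python3 s.py
```

```text
10.9 [0.5517 0.0664 0.2194] yaw -20.77 M [-0.718  0.624  0.293] F [-3.74 -3.21  0.45] 0.0135 t6 -0.444 q6 0.4165
```

Emit:
{"op": "drive_tool", "data": {"increments": [[[0, 0, 2.5], [0, 0, 0], 0]]}}

```text
time_s: 11.02
ee_pos: [0.5517, 0.0664, 0.2195]
eef_rot: [3.141, 0.0, -0.406]
force: [-3.5, -3.4, 2.0]
grip_width: 0.0134
```

```bash
python3 s.py
```

```text
11.025 [0.5517 0.0664 0.2195] yaw -23.26 M [-0.725  0.575  0.259] F [-3.48 -3.35  2.  ] 0.0134 t6 -0.417 q6 0.4601
```

The lid has bottomed: the wrist-joint torque change implies about 16 N at the foot. The 6th click, at 90°, is just ahead, so I'll go about 2° past it, to roughly 20 N.

Emit:
{"op": "drive_tool", "data": {"increments": [[[0, 0, 2], [0, 0, 0], 0], [[0, 0, 2], [0, 0, 0], 0]]}}

```text
time_s: 11.28
ee_pos: [0.5517, 0.0664, 0.2194]
eef_rot: [3.141, 0.0, -0.475]
force: [-2.6, -3.7, 0.7]
grip_width: 0.0136
```

```bash
python3 s.py
```

```text
11.275 [0.5517 0.0664 0.2194] yaw -27.24 M [-0.723  0.638  0.353] F [-2.62 -3.72  0.72] 0.0136 t6 -0.219 q6 0.5296
```

Emit:
{"op": "drive_tool", "data": {"increments": [[[0, 0, 0], [0, 0, 0], 0], [[0, 0, 0], [0, 0, 0], 0], [[0, 0, 0], [0, 0, 0], 0]]}}

```text
time_s: 11.65
ee_pos: [0.5517, 0.0664, 0.2194]
eef_rot: [3.141, 0.0, -0.475]
force: [-4.0, -4.1, 1.3]
grip_width: 0.014
```

```bash
python3 s.py;python3 - <<'E'
from h import *
from station import ctrl
im=ctrl.camera('scene')[:,:,::-1]
cv2.imwrite("pics/scene4.png",cv2.resize(im[150:260,230:330],None,fx=5.4,fy=5.4,interpolation=cv2.INTER_CUBIC))
im=ctrl.camera('wrist')[:,:,::-1]
cv2.imwrite("pics/wrist4.png",im)
E
python3 s.py
```

```text
11.65 [0.5517 0.0664 0.2194] yaw -27.19 M [-0.705  0.519  0.296] F [-4.   -4.07  1.32] 0.014 t6 0.23 q6 0.5286
11.75 [0.5517 0.0664 0.2194] yaw -27.18 M [-0.724  0.549  0.18 ] F [-3.52 -4.16  1.09] 0.0138 t6 0.23 q6 0.5285
```

View pics/scene4.png

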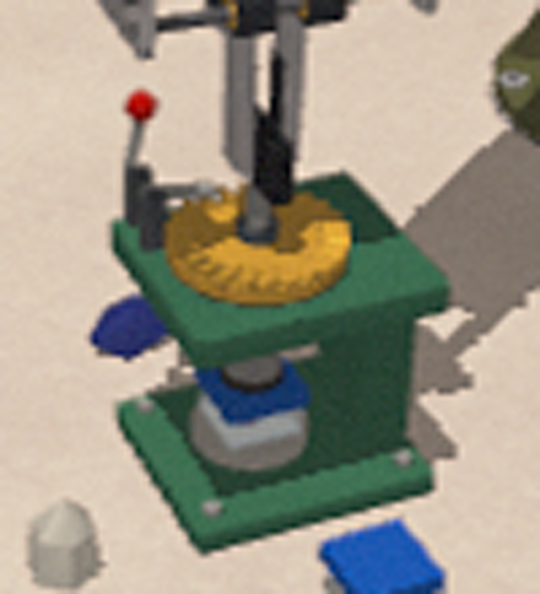

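View pics/wrist4.png

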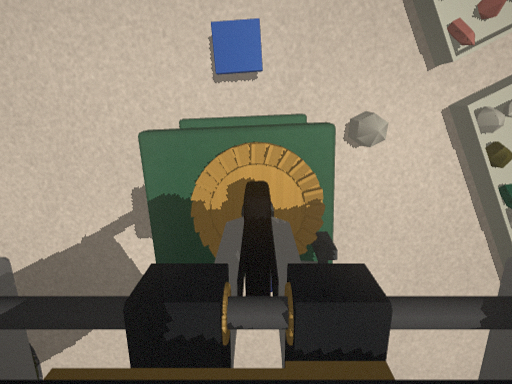

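```bash
python3 - <<'E'
from h import *
a=[cv2.imread(f"pics/scene{k}.png")[60:260,80:270] for k in('z','2','3','4')]
im=np.hstack(a);cv2.imwrite("pics/cmp.png",im)
E
```

```text
(no output)
```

View pics/cmp.png

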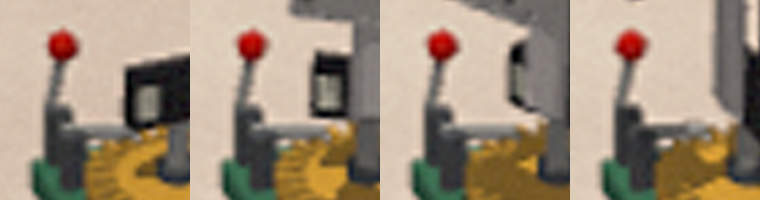

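In the last panel the pawl finger looks slightly raised, as if it were riding the tooth top. I'll advance a little more and look for the drop.

Emit:
{"op": "drive_tool", "data": {"increments": [[[0, 0, 1], [0, 0, 0], 0], [[0, 0, 1], [0, 0, 0], 0]]}}

```text
time_s: 12.0
ee_pos: [0.5517, 0.0664, 0.2194]
eef_rot: [3.141, 0.0, -0.51]
force: [-4.0, -4.6, 1.7]
grip_width: 0.0133
```

```bash
python3 s.py;python3 - <<'E'
from h import *
from station import ctrl
im=ctrl.camera('scene')[:,:,::-1]
cv2.imwrite("pics/scene5.png",cv2.resize(im[150:260,230:330],None,fx=5.4,fy=5.4,interpolation=cv2.INTER_CUBIC))
a=[cv2.imread(f"pics/scene{k}.png")[60:260,80:270] for k in('z','3','4','5')]
im=np.hstack(a);cv2.imwrite("pics/cmp2.png",im)
E
python3 s.py
```

```text
12.0 [0.5517 0.0664 0.2194] yaw -29.21 M [-0.752  0.614  0.381] F [-3.99 -4.6   1.65] 0.0133 t6 0.081 q6 0.5639
12.05 [0.5517 0.0664 0.2194] yaw -29.26 M [-0.672  0.502  0.372] F [-3.76 -3.81  0.79] 0.0138 t6 0.189 q6 0.5648
```

View pics/cmp2.png

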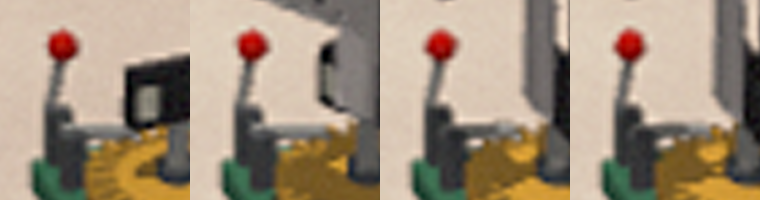

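```bash
python3 - <<'E'
from h import *
for k in('z','2','3','4','5'):
    im=cv2.imread(f"pics/scene{k}.png")[60:160,80:200].astype(float)
    w=np.clip(im[...,2]-im[...,1]-40,0,None);ys,xs=np.mgrid[:100,:120]
    print(k,(w*xs).sum()/w.sum()/5.4,(w*ys).sum()/w.sum()/5.4)
E
```

```text
z 11.388359003344165 8.172931745508402
2 11.27957247508106 8.117092800051848
3 11.36073071916992 8.12922632251126
4 11.147924736040444 8.132555587647902
5 10.942576153592304 8.088379983971208
```

Ball offset from its seated position, by turn:

| Knob turn | Ball offset |
|---|---|
| 30° | 0.1 px |
| 60° | 0 px |
| 91° | 0.24 px |
| 93° | 0.45 px |

This fits a ramp that restarted at about 90°, so the 6th click has happened and I'm 2–4° past it. I'll ease back about 3° onto the pawl.

Emit:
{"op": "drive_tool", "data": {"increments": [[[0, 0, -1], [0, 0, 0], 0], [[0, 0, -1], [0, 0, 0], 0], [[0, 0, -0.7], [0, 0, 0], 0], [[0, 0, 0], [0, 0, 0], 0]]}}

```text
time_s: 12.55
ee_pos: [0.5517, 0.0664, 0.2194]
eef_rot: [3.141, 0.0, -0.462]
force: [-3.6, -3.7, 1.7]
grip_width: 0.0136
```

```bash
python3 s.py;python3 - <<'E'
from h import *
from station import ctrl
im=ctrl.camera('scene')[:,:,::-1]
cv2.imwrite("pics/scene6.png",cv2.resize(im[150:260,230:330],None,fx=5.4,fy=5.4,interpolation=cv2.INTER_CUBIC))
for k in('6'):
    im=cv2.imread(f"pics/scene{k}.png")[60:160,80:200].astype(float)
    w=np.clip(im[...,2]-im[...,1]-40,0,None);ys,xs=np.mgrid[:100,:120]
    print(k,(w*xs).sum()/w.sum()/5.4,(w*ys).sum()/w.sum()/5.4)
E
python3 s.py
```

```text
12.55 [0.5517 0.0664 0.2194] yaw -26.48 M [-0.671  0.624  0.295] F [-3.63 -3.67  1.65] 0.0136 t6 0.154 q6 0.5162
6 11.255706099456098 8.097904588289204
12.6 [0.5517 0.0664 0.2194] yaw -26.48 M [-0.714  0.564  0.284] F [-3.13 -3.38  1.64] 0.0136 t6 0.235 q6 0.5163
```

Emit:
{"op": "drive_tool", "data": {"increments": [[[0, 0, -0.6], [0, 0, 0], 0], [[0, 0, 0], [0, 0, 0], 0]]}}

```text
time_s: 12.85
ee_pos: [0.5517, 0.0664, 0.2194]
eef_rot: [3.141, 0.0, -0.452]
force: [-3.5, -3.9, 2.0]
grip_width: 0.0136
```

```bash
python3 s.py
```

```text
12.85 [0.5517 0.0664 0.2194] yaw -25.88 M [-0.696  0.557  0.22 ] F [-3.46 -3.88  2.02] 0.0136 t6 0.157 q6 0.5057
```

Emit:
{"op": "drive_tool", "data": {"increments": [[[0, 0, -0.6], [0, 0, 0], 0], [[0, 0, 0], [0, 0, 0], 0]]}}

```text
time_s: 13.1
ee_pos: [0.5517, 0.0664, 0.2194]
eef_rot: [3.141, 0.0, -0.441]
force: [-4.5, -3.1, 1.7]
grip_width: 0.0137
```

```bash
python3 s.py
```

```text
13.1 [0.5517 0.0664 0.2194] yaw -25.28 M [-0.709  0.542  0.263] F [-4.54 -3.11  1.75] 0.0137 t6 0.15 q6 0.4953
```

Emit:
{"op": "drive_tool", "data": {"increments": [[[0, 0, -0.6], [0, 0, 0], 0], [[0, 0, 0], [0, 0, 0], 0]]}}

```text
time_s: 13.35
ee_pos: [0.5517, 0.0664, 0.2194]
eef_rot: [3.141, 0.0, -0.431]
force: [-3.4, -3.7, 1.5]
grip_width: 0.0136
```

```bash
python3 s.py
```

```text
13.35 [0.5517 0.0664 0.2194] yaw -24.68 M [-0.725  0.563  0.252] F [-3.35 -3.69  1.55] 0.0136 t6 0.144 q6 0.4848
```

Emit:
{"op": "drive_tool", "data": {"increments": [[[0, 0, -0.6], [0, 0, 0], 0], [[0, 0, 0], [0, 0, 0], 0]]}}

```text
time_s: 13.6
ee_pos: [0.5517, 0.0664, 0.2195]
eef_rot: [3.141, 0.0, -0.42]
force: [-3.2, -3.4, 0.8]
grip_width: 0.0137
```

```bash
python3 s.py;python3 - <<'E'
from h import *
from station import ctrl
im=ctrl.camera('scene')[:,:,::-1]
cv2.imwrite("pics/scene7.png",cv2.resize(im[150:260,230:330],None,fx=5.4,fy=5.4,interpolation=cv2.INTER_CUBIC))
for k in('7'):
    im=cv2.imread(f"pics/scene{k}.png")[60:160,80:200].astype(float)
    w=np.clip(im[...,2]-im[...,1]-40,0,None);ys,xs=np.mgrid[:100,:120]
    print(k,(w*xs).sum()/w.sum()/5.4,(w*ys).sum()/w.sum()/5.4)
E
python3 s.py
```

```text
13.6 [0.5517 0.0664 0.2195] yaw -24.08 M [-0.662  0.505  0.287] F [-3.22 -3.38  0.76] 0.0137 t6 0.137 q6 0.4743
7 11.492866278225787 8.174296576614458
13.65 [0.5517 0.0664 0.2194] yaw -24.08 M [-0.739  0.578  0.243] F [-3.89 -4.6   0.96] 0.0138 t6 0.203 q6 0.4744
```

Emit:
{"op": "drive_tool", "data": {"increments": [[[0, 0, -0.7], [0, 0, 0], 0], [[0, 0, 0], [0, 0, 0], 0]]}}

```text
time_s: 13.9
ee_pos: [0.5517, 0.0664, 0.2194]
eef_rot: [3.141, 0.0, -0.408]
force: [-3.0, -4.3, 2.1]
grip_width: 0.0133
```

```bash
python3 s.py
```

```text
13.9 [0.5517 0.0664 0.2194] yaw -23.39 M [-0.69   0.558  0.194] F [-3.05 -4.32  2.08] 0.0133 t6 0.029 q6 0.4622
```

Emit:
{"op": "drive_tool", "data": {"increments": [[[0, 0, -0.7], [0, 0, 0], 0], [[0, 0, 0], [0, 0, 0], 0]]}}

```text
time_s: 14.15
ee_pos: [0.5517, 0.0664, 0.2194]
eef_rot: [3.141, 0.0, -0.396]
force: [-4.3, -3.9, 2.5]
grip_width: 0.0138
```

```bash
python3 s.py
```

```text
14.15 [0.5517 0.0664 0.2194] yaw -22.7 M [-0.694  0.584 -0.026] F [-4.29 -3.85  2.5 ] 0.0138 t6 -0.213 q6 0.4502
```

Emit:
{"op": "drive_tool", "data": {"increments": [[[0, 0, -0.7], [0, 0, 0], 0], [[0, 0, 0], [0, 0, 0], 0]]}}

```text
time_s: 14.4
ee_pos: [0.5516, 0.0664, 0.2194]
eef_rot: [3.141, 0.001, -0.384]
force: [-3.6, -3.9, 1.7]
grip_width: 0.0136
```

```bash
python3 s.py
```

```text
14.4 [0.5516 0.0664 0.2194] yaw -22.02 M [-0.648  0.622 -0.361] F [-3.64 -3.94  1.72] 0.0136 t6 -0.482 q6 0.4383
```

The tooth now bears on the pawl, because the moment reversed at about 87.5°. I'll back off the slight over-push and let go.

Emit:
{"op": "drive_tool", "data": {"increments": [[[0, 0, 1.2], [0, 0, 0], 0], [[0, 0, 0], [0, 0, 0], 0.1], [[0, 0, 0], [0, 0, 0], 0.2], [[0, 0, 0], [0, 0, 0], 0.4], [[0, 0, 0], [0, 0, 0], 0.4]]}}

```text
time_s: 15.02
ee_pos: [0.552, 0.0667, 0.2194]
eef_rot: [-3.141, -0.0, -0.407]
force: [0.4, -0.6, 0.2]
grip_width: 0.0353
```

Emit:
{"op": "drive_tool", "data": {"increments": [[[0, 0, 0], [0, 0, -20], 0.5], [[0, 0, 0], [0, 0, -25], 0.5], [[0, 0, 0], [0, 0, -25], 0.2], [[0, 0, 0], [0, 0, -20], 0]]}}

```text
time_s: 15.52
ee_pos: [0.552, 0.0667, 0.3105]
eef_rot: [-3.141, -0.001, -0.407]
force: [-0.3, 0.0, -0.1]
grip_width: 0.0303
```

```bash
python3 s.py;python3 - <<'E'
from h import *
from station import ctrl
cs=ctrl.calibration('scene');ct=ctrl.calibration('top')
im=ctrl.camera('scene')[:,:,::-1]
cv2.imwrite("pics/scene8.png",cv2.resize(im[150:260,230:330],None,fx=5.4,fy=5.4,interpolation=cv2.INTER_CUBIC))
im=ctrl.camera('wrist')[:,:,::-1]
cv2.imwrite("pics/wrist8.png",im)
for k in('8'):
    im=cv2.imread(f"pics/scene{k}.png")[60:160,80:200].astype(float)
    w=np.clip(im[...,2]-im[...,1]-40,0,None);ys,xs=np.mgrid[:100,:120]
    print(k,(w*xs).sum()/w.sum()/5.4,(w*ys).sum()/w.sum()/5.4)
E
python3 s.py
```

```text
15.525 [0.552  0.0667 0.3105] yaw -23.31 M [-0.007 -0.005  0.032] F [-0.34  0.   -0.13] 0.0303 t6 -0.001 q6 0.461
8 11.234117559686055 8.211598902114709
15.625 [0.5524 0.0666 0.3115] yaw -23.31 M [-0.09  -0.056  0.002] F [-0.11 -0.55 -0.27] 0.0224 t6 -0.001 q6 0.4611
```

View pics/scene8.png

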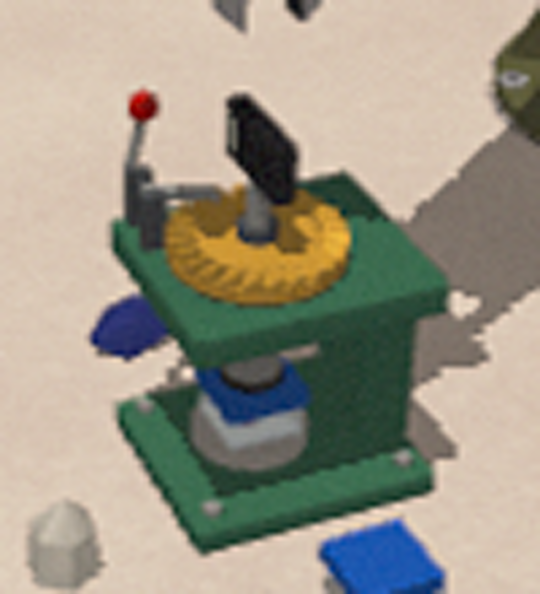

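View pics/wrist8.png

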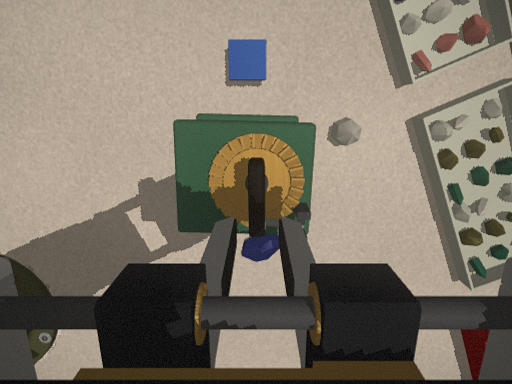

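The knob bar stays put, so the pawl is holding, and the ball is at scene crop (143,105). Next I'll go to the -x side of the ball with the fingers shut.

```bash
cat >> h.py <<'E'
def pw(x,y,z):
    a=np.radians(-25);return np.array([.5518+(x*np.cos(a)-y*np.sin(a))/1000,.0666+(x*np.sin(a)+y*np.cos(a))/1000,z/1000])
E
python3 - <<'E'
from h import *
from station import ctrl
o=ctrl.get_obs()
print(pw(40,-71,213),pw(8.5,-74,217),todelta(o,pw(8.5,-74,217)),todelta(o,pw(50,-74,217)))
E
```

```text
[ 0.55804641 -0.01465258  0.213     ] [ 0.52822986 -0.00405903  0.217     ] [ 5.47995836 74.66318571 94.34360102] [46.96178945 75.88394231 94.4756709 ]
```

Emit:
{"op": "drive_tool", "data": {"increments": [[[0, 0, 0], [3, 37, 0], 0], [[0, 0, 0], [2.5, 37.5, 0], 0], [[0, 0, 0], [0, 0, 0], 0], [[0, 0, 0], [0, 0, 30], 0], [[0, 0, 0], [0, 0, 30], 0], [[0, 0, 0], [0, 0, 24], 0], [[0, 0, 0], [0, 0, 10], 0], [[0, 0, 0], [0, 0, 0], 0]]}}

```text
time_s: 16.62
ee_pos: [0.5274, -0.0037, 0.2151]
eef_rot: [3.141, 0.001, -0.407]
force: [0.1, -0.3, 0.7]
grip_width: 0.0003
```

```bash
python3 s.py;python3 - <<'E'
from h import *
from station import ctrl
im=ctrl.camera('scene')[:,:,::-1]
cv2.imwrite("pics/scene9.png",cv2.resize(im[120:230,220:320],None,fx=5.4,fy=5.4,interpolation=cv2.INTER_CUBIC))
cv2.imwrite("pics/wrist9.png",ctrl.camera('wrist')[:,:,::-1])
print(todelta(ctrl.get_obs(),pw(8.5,-74,217)))
E
```

```text
16.625 [ 0.5274 -0.0037  0.2151] yaw -23.31 M [ 0.019 -0.118  0.   ] F [ 0.13 -0.33  0.72] 0.0003 t6 0.007 q6 0.3304
[ 0.5014195   0.01250019 -0.74104853]
```

View pics/scene9.png

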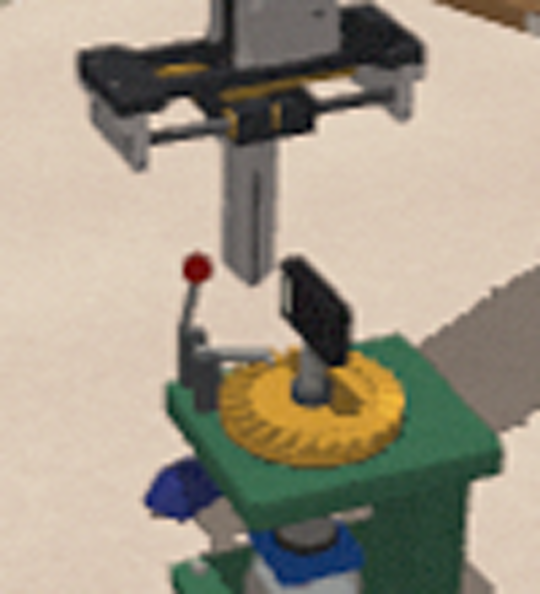

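View pics/wrist9.png

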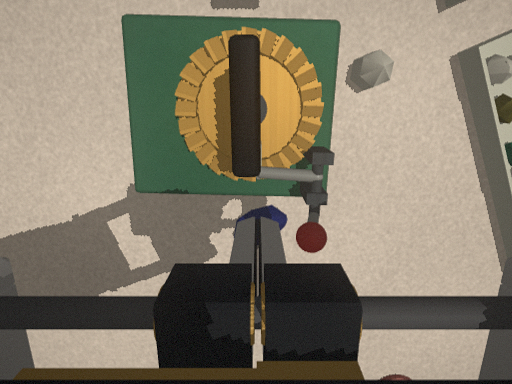

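The closed fingers hang beside the ball, on its left at (260,225) with the ball at (312,237) in the wrist view. I'll push in tool +x.

Emit:
{"op": "drive_tool", "data": {"increments": [[[0, 0, 0], [4, 0, 0], 0], [[0, 0, 0], [4, 0, 0], 0], [[0, 0, 0], [3, 0, 0], 0], [[0, 0, 0], [3, 0, 0], 0]]}}

```text
time_s: 17.23
ee_pos: [0.5403, -0.0096, 0.2157]
eef_rot: [3.142, 0.0, -0.407]
force: [0.0, 0.7, 0.2]
grip_width: 0.0006
```

Emit:
{"op": "drive_tool", "data": {"increments": [[[0, 0, 0], [3, 0, 0], 0], [[0, 0, 0], [3, 0, 0], 0], [[0, 0, 0], [3, 0, 0], 0]]}}

```text
time_s: 17.6
ee_pos: [0.5488, -0.0133, 0.2154]
eef_rot: [3.142, -0.0, -0.407]
force: [-0.7, 0.6, -0.8]
grip_width: 0.0007
```

Emit:
{"op": "drive_tool", "data": {"increments": [[[0, 0, 0], [3, 0, 0], 0], [[0, 0, 0], [3, 0, 0], 0]]}}

```text
time_s: 17.85
ee_pos: [0.5542, -0.0156, 0.2154]
eef_rot: [3.142, -0.0, -0.407]
force: [-0.8, -0.6, -0.6]
grip_width: 0.0001
```

```bash
python3 s.py;python3 - <<'E'
from h import *
from station import ctrl
im=ctrl.camera('scene')[:,:,::-1]
cv2.imwrite("pics/scene10.png",cv2.resize(im[120:230,220:320],None,fx=5.4,fy=5.4,interpolation=cv2.INTER_CUBIC))
E
```

```text
17.85 [ 0.5542 -0.0156  0.2154] yaw -23.34 M [-0.034 -0.077 -0.014] F [-0.82 -0.57 -0.64] 0.0001 t6 0.028 q6 0.3131
```

View pics/scene10.png

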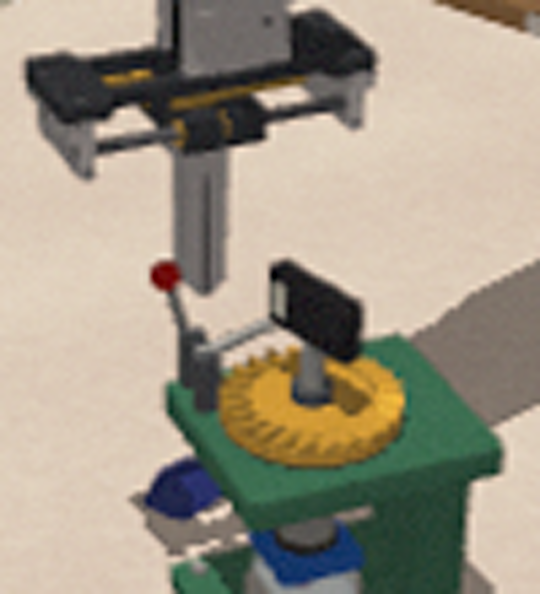

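The pawl has lifted off the wheel and the knob has sprung back a little, as it should. I'll keep pushing until it tips over.

Emit:
{"op": "drive_tool", "data": {"increments": [[[0, 0, 0], [3, 0, 0], 0], [[0, 0, 0], [3, 0, 0], 0], [[0, 0, 0], [3, 0, 0], 0], [[0, 0, 0], [3, 0, 0], 0], [[0, 0, 0], [3, 0, 0], 0], [[0, 0, 0], [0, 0, 0], 0]]}}

```text
time_s: 18.65
ee_pos: [0.5679, -0.0216, 0.2154]
eef_rot: [3.142, 0.0, -0.407]
force: [-0.3, 1.0, -0.7]
grip_width: 0.0006
```

```bash
python3 s.py;python3 - <<'E'
from h import *
from station import ctrl
im=ctrl.camera('scene')[:,:,::-1]
cv2.imwrite("pics/scene11.png",cv2.resize(im[120:230,220:320],None,fx=5.4,fy=5.4,interpolation=cv2.INTER_CUBIC))
E
```

```text
18.65 [ 0.5679 -0.0216  0.2154] yaw -23.34 M [-0.031 -0.083 -0.018] F [-0.29  0.96 -0.7 ] 0.0006 t6 -0.018 q6 0.305
```

View pics/scene11.png

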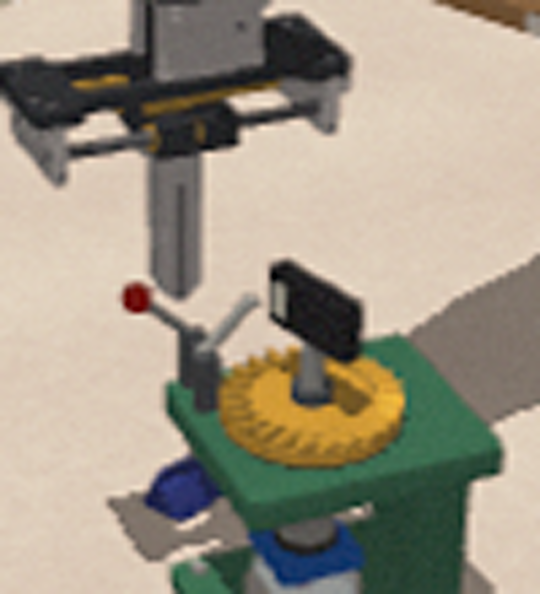

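Emit:
{"op": "drive_tool", "data": {"increments": [[[0, 0, 0], [3, 0, 0], 0], [[0, 0, 0], [3, 0, 0], 0], [[0, 0, 0], [3, 0, 0], 0], [[0, 0, 0], [3, 0, 0], 0], [[0, 0, 0], [0, 0, 0], 0], [[0, 0, 0], [0, 0, 0], 0]]}}

```text
time_s: 19.45
ee_pos: [0.5788, -0.0262, 0.2154]
eef_rot: [3.142, 0.0, -0.407]
force: [-0.6, -0.6, -0.7]
grip_width: 0.0001
```

```bash
python3 s.py;python3 - <<'E'
from h import *
from station import ctrl
im=ctrl.camera('scene')[:,:,::-1]
cv2.imwrite("pics/scene12.png",cv2.resize(im[120:230,220:320],None,fx=5.4,fy=5.4,interpolation=cv2.INTER_CUBIC))
E
```

```text
19.45 [ 0.5788 -0.0262  0.2154] yaw -23.33 M [ 0.04  -0.082 -0.007] F [-0.57 -0.61 -0.67] 0.0001 t6 -0.001 q6 0.2988
```

View pics/scene12.png

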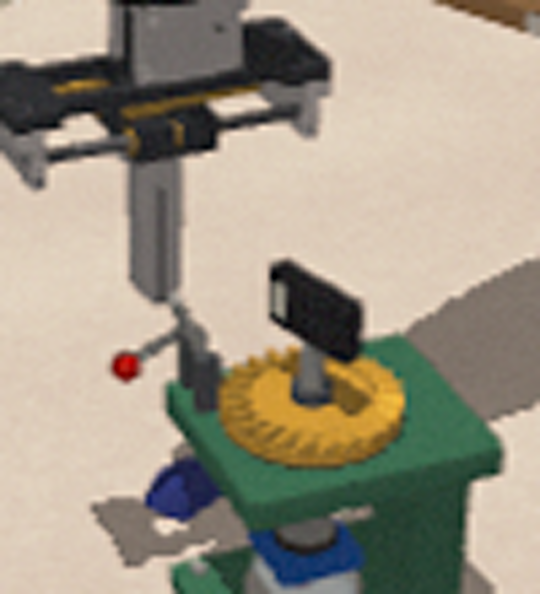

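The pawl has gone over, with the ball now low at (125,367). I'll rise, return above the knob and measure the bar.

Emit:
{"op": "drive_tool", "data": {"increments": [[[0, 0, 0], [0, 0, -35], 0], [[0, 0, 0], [0, 0, -35], 0], [[0, 0, 0], [0, 0, -25], 0], [[0, 0, 0], [-30, -38, 0], 0.5], [[0, 0, 0], [-31.5, -37, 0], 1], [[0, 0, 0], [0, 0, 0], 1], [[0, 0, 0], [0, 0, 0], 1], [[0, 0, 0], [0, 0, 0], 1]]}}

```text
time_s: 20.5
ee_pos: [0.5523, 0.0661, 0.3103]
eef_rot: [3.141, 0.0, -0.408]
force: [0.4, 0.0, -1.0]
grip_width: 0.0469
```

```bash
python3 s.py;python3 - <<'E'
from h import *
from station import ctrl
o=ctrl.get_obs();c=ctrl.calibration('wrist')
im=ctrl.camera('wrist')[:,:,::-1].copy();cv2.imwrite("pics/wrist13.png",im)
h=cv2.cvtColor(im,cv2.COLOR_BGR2HSV).astype(int);H,S,V=h[...,0],h[...,1],h[...,2]
roi=np.zeros(H.shape,bool);roi[120:245,215:300]=1
m=((V<50)&(S<120)&roi).astype(np.uint8);n,l,st,ce=cv2.connectedComponentsWithStats(m);i=1+np.argmax(st[1:,4])
ys,xs=np.nonzero(l==i);print(st[i]);pts=np.array([onz(c,x,y,.236)[:2] for x,y in zip(xs,ys)],np.float32)*1000;print(cv2.minAreaRect(pts))
print(todelta(o,[.5518,.0666,.219]))
E
```

```text
20.5 [0.5523 0.0661 0.3103] yaw -23.4 M [-0.075 -0.039 -0.014] F [ 0.39  0.   -1.01] 0.0469 t6 -0.009 q6 0.4617
[ 239  158   36   79 1206]
((553.4135131835938, 69.47318267822266), (66.37059020996094, 15.458264350891113), 81.2797622680664)
[-0.6809559  -0.2913455  91.32123541]
```

View pics/wrist13.png

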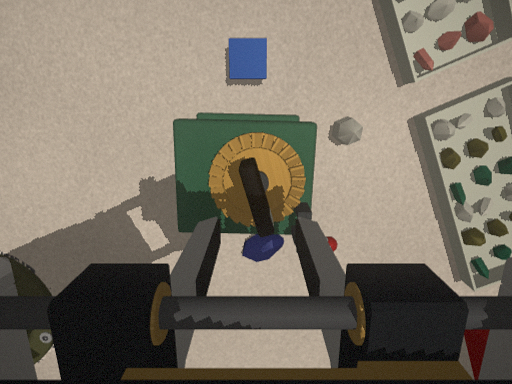

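The bar is about 14.7° anticlockwise of the tool's alignment, so the knob is at about 73°. I'll turn the tool to match and grip.

Emit:
{"op": "drive_tool", "data": {"increments": [[[0, 0, -7.4], [0, 0, 0], 1], [[0, 0, -7.3], [0, 0, 0], 1], [[0, 0, 0], [0, 0, 25], 1], [[0, 0, 0], [0, 0, 25], 1], [[0, 0, 0], [0, 0, 21], 1], [[0, 0, 0], [0, 0, 20], 1], [[0, 0, 0], [0, 0, 0], 0.6], [[0, 0, 0], [0, 0, 0], 0.3], [[0, 0, 0], [0, 0, 0], 0], [[0, 0, 0], [0, 0, 0], 0], [[0, 0, 0], [0, 0, 0], 0], [[0, 0, 0], [0, 0, 0], 0], [[0, 0, 0], [0, 0, 0], 0], [[0, 0, 0], [0, 0, 0], 0], [[0, 0, 0], [0, 0, 0], 0], [[0, 0, 0], [0, 0, 0], 0]], "squeeze": 30}}

```text
time_s: 22.55
ee_pos: [0.5518, 0.0671, 0.2194]
eef_rot: [3.142, 0.001, -0.151]
force: [-4.6, 2.0, 1.8]
grip_width: 0.0136
```

```bash
python3 s.py
```

```text
22.55 [0.5518 0.0671 0.2194] yaw -8.63 M [0.019 0.656 0.116] F [-4.55  1.96  1.82] 0.0136 t6 0.081 q6 0.2056
```

Gripped. Turning back anticlockwise, 65° to begin with.

Emit:
{"op": "drive_tool", "data": {"increments": [[[0, 0, -5], [0, 0, 0], 0], [[0, 0, -5], [0, 0, 0], 0], [[0, 0, -5], [0, 0, 0], 0], [[0, 0, -5], [0, 0, 0], 0], [[0, 0, -5], [0, 0, 0], 0], [[0, 0, -5], [0, 0, 0], 0], [[0, 0, -5], [0, 0, 0], 0], [[0, 0, -5], [0, 0, 0], 0], [[0, 0, -5], [0, 0, 0], 0], [[0, 0, -5], [0, 0, 0], 0], [[0, 0, -5], [0, 0, 0], 0], [[0, 0, -5], [0, 0, 0], 0], [[0, 0, -5], [0, 0, 0], 0]], "squeeze": 50}}

```text
time_s: 24.18
ee_pos: [0.5513, 0.0669, 0.2194]
eef_rot: [-3.14, 0.001, 0.986]
force: [-9.4, -0.3, 3.6]
grip_width: 0.0135
```

```bash
python3 s.py
```

```text
24.175 [0.5513 0.0669 0.2194] yaw 56.52 M [-0.253  1.482 -0.084] F [-9.37 -0.27  3.61] 0.0135 t6 1.354 q6 -0.9316
```

Emit:
{"op": "drive_tool", "data": {"increments": [[[0, 0, -2], [0, 0, 0], 0], [[0, 0, -2], [0, 0, 0], 0], [[0, 0, -2], [0, 0, 0], 0], [[0, 0, -1], [0, 0, 0], 0]]}}

```text
time_s: 24.68
ee_pos: [0.5513, 0.0668, 0.2194]
eef_rot: [-3.14, 0.001, 1.107]
force: [-9.9, -1.9, 4.0]
grip_width: 0.0136
```

```bash
python3 s.py
```

```text
24.675 [0.5513 0.0668 0.2194] yaw 63.41 M [-0.291  1.483 -0.117] F [-9.87 -1.9   4.  ] 0.0136 t6 0.055 q6 -1.0518
```

Emit:
{"op": "drive_tool", "data": {"increments": [[[0, 0, -1], [0, 0, 0], 0]]}}

```text
time_s: 24.8
ee_pos: [0.5513, 0.0668, 0.2194]
eef_rot: [-3.14, 0.001, 1.124]
force: [-9.6, -2.0, 3.9]
grip_width: 0.0135
```

```bash
python3 s.py
```

```text
24.8 [0.5513 0.0668 0.2194] yaw 64.38 M [-0.324  1.53  -0.096] F [-9.59 -1.99  3.92] 0.0135 t6 0.202 q6 -1.0689
```

Emit:
{"op": "drive_tool", "data": {"increments": [[[0, 0, -1], [0, 0, 0], 0]]}}

```text
time_s: 24.92
ee_pos: [0.5513, 0.0668, 0.2194]
eef_rot: [-3.14, 0.001, 1.141]
force: [-9.1, -1.2, 4.7]
grip_width: 0.0138
```

```bash
python3 s.py
```

```text
24.925 [0.5513 0.0668 0.2194] yaw 65.38 M [-0.304  1.473 -0.244] F [-9.05 -1.24  4.72] 0.0138 t6 0.085 q6 -1.0863
```

Emit:
{"op": "drive_tool", "data": {"increments": [[[0, 0, -1], [0, 0, 0], 0]]}}

```text
time_s: 25.05
ee_pos: [0.5513, 0.0667, 0.2194]
eef_rot: [-3.14, 0.001, 1.158]
force: [-9.6, -1.7, 4.2]
grip_width: 0.0137
```

```bash
python3 s.py
```

```text
25.05 [0.5513 0.0667 0.2194] yaw 66.35 M [-0.308  1.536 -0.764] F [-9.6  -1.69  4.21] 0.0137 t6 -0.471 q6 -1.1033
```

The stop is felt: the moment jumps to -0.76 N m at yaw 66°. I'll relax a little, let go, rise and check.

Emit:
{"op": "drive_tool", "data": {"increments": [[[0, 0, 1], [0, 0, 0], 0], [[0, 0, 0], [0, 0, 0], 0.1], [[0, 0, 0], [0, 0, 0], 0.4], [[0, 0, 0], [0, 0, 0], 0.5], [[0, 0, 0], [0, 0, 0], 0.5], [[0, 0, 0], [0, 0, -20], 0.5], [[0, 0, 0], [0, 0, -35], 0.5], [[0, 0, 0], [0, 0, -45], 0.5], [[0, 0, 0], [0, 0, 0], 0.5]]}}

```text
time_s: 26.18
ee_pos: [0.5529, 0.0671, 0.3228]
eef_rot: [3.136, -0.003, 1.141]
force: [0.3, 0.2, -0.1]
grip_width: 0.047
```

```bash
python3 s.py;python3 - <<'E'
from h import *
from station import ctrl
c=ctrl.calibration('wrist')
im=ctrl.camera('wrist')[:,:,::-1].copy();cv2.imwrite("pics/wrist14.png",im)
h=cv2.cvtColor(im,cv2.COLOR_BGR2HSV).astype(int);H,S,V=h[...,0],h[...,1],h[...,2]
roi=np.zeros(H.shape,bool);roi[120:245,225:300]=1
m=((V<50)&(S<120)&roi).astype(np.uint8);n,l,st,ce=cv2.connectedComponentsWithStats(m);i=1+np.argmax(st[1:,4])
ys,xs=np.nonzero(l==i);print(st[i]);pts=np.array([onz(c,x,y,.236)[:2] for x,y in zip(xs,ys)],np.float32)*1000;print(cv2.minAreaRect(pts))
im=ctrl.camera('scene')[:,:,::-1]
cv2.imwrite("pics/scene14.png",cv2.resize(im[150:260,230:330],None,fx=5.4,fy=5.4,interpolation=cv2.INTER_CUBIC))
E
```

```text
26.175 [0.5529 0.0671 0.3228] yaw 65.37 M [ 0.018 -0.139  0.028] F [ 0.34  0.2  -0.14] 0.047 t6 -0.0 q6 -1.0859
[246 154  19  76 548]
((548.7503662109375, 67.40083312988281), (15.092945098876953, 66.05509185791016), 65.69873809814453)
```

View pics/wrist14.png

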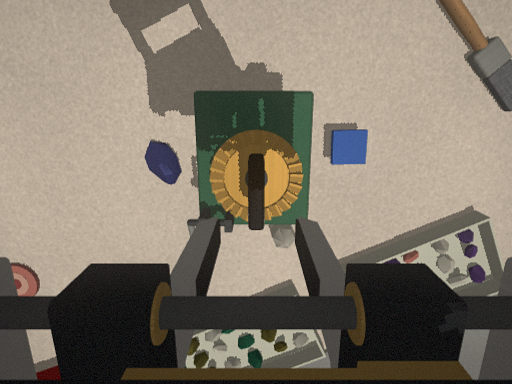

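View pics/scene14.png

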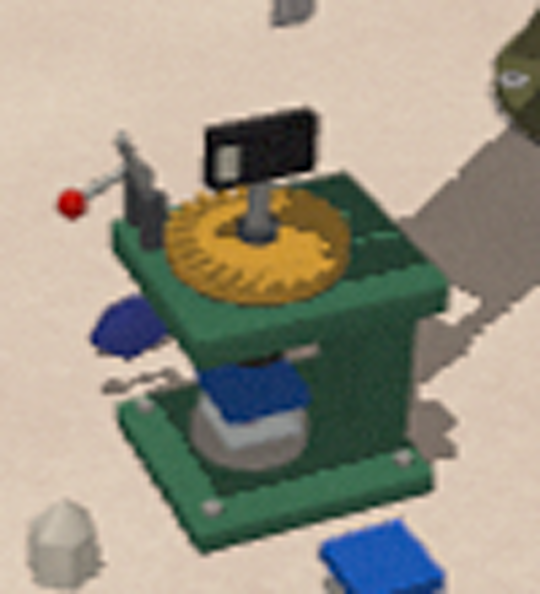

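```bash
python3 - <<'E'
from h import *
a=[cv2.imread(f"pics/scene{k}.png")[330:490,160:340] for k in('z','8','14')]
cv2.imwrite("pics/cmp3.png",cv2.resize(np.hstack(a),None,fx=1.4,fy=1.4))
E
```

```text
(no output)
```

View pics/cmp3.png

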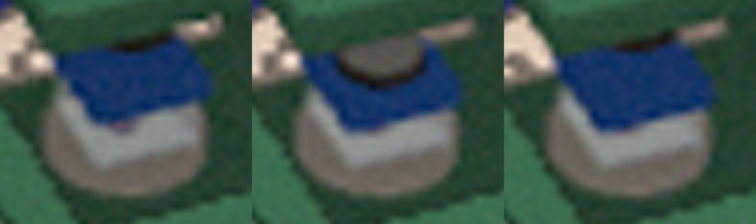

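The lid is about 1 px (roughly 4 mm) lower than at the start and stays there, and the foot is up. The pawl is over and nothing is being touched.

```bash
python3 -c "
from station import ctrl
print(ctrl.hand_in())"
```

```text
the job is handed in; nothing more can be done
None
```

The lid is pressed home, the pawl is flipped back off the wheel, and the knob is back at its stop with the foot up. I handed the job in at about 26 s of the 64 s; it gave no verdict.

- **Pressing:** I wound the knob six clicks (about 90°) with the pawl in. The lid started sliding at about 60°, and the knob turned noticeably tight from about 80°. From the turning moment I put the foot force at about 17 to 20 N at the end, which is inside the 10 to 26 N limits.
- **Easing onto the pawl:** I turned about 4° past the sixth tooth, then eased back until the tooth rested on the pawl. I went slightly too far and briefly pushed the knob back against it at about 0.36 N m. I estimate that as 12 N on the pawl, under its 25 N limit, and I backed off before letting go.
- **Releasing:** A gentle push on the red ball tipped the pawl over. The knob sprang back to about 73°, and I turned it anticlockwise until I felt the stop.
- **Last checks:**
  - The pawl lies over, with the ball low on the +x side.
  - The grip bar is back within about 1° of its starting direction.
  - The lid is about 1 pixel (roughly 4 mm) lower than at the start, so being within 1.2 mm of home rests mainly on how tight the knob got.
  - The bystanders in view looked undisturbed, and the gripper was clear, about 85 mm above the knob.
- **Readings that disagreed:** Single moment readings varied by about ±0.05 N m, so I also used the wrist-joint torque and the ball's position in the pictures to judge the force and confirm the sixth click.

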